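# Ready the chopping corner: knives into the block, recipe tablet set

## Robot

A 6-joint arm with a two-finger parallel gripper is mounted at the origin on the work surface. World frame = base frame: x ahead of the robot, y to its left, z up, the work surface at z = 0. Lengths are in mm, angles in rad, forces in N, time in s.
With the tool pointing down it reaches from about 300 to 850 mm from the base axis. Payload 5.4 kg.
Tool frame: the origin (TCP) lies midway between the tips of the shut fingers; the grasp point (between the pads) lies 19 mm behind it; z points along the fingers, y is the line along which they close (so a half turn about z gives the same grasp; the last joint's range is limited). The gripper opens to 85 mm and grips with 20 to 120 N. Pads are 22 mm wide; open, the fingers measure 114 mm over their backs; the gripper's body (76 mm by 85 mm) begins 54 mm behind the grasp point. The pads swing forward as they close: fully open they stand 13 mm farther back than shut.
Start: joints at [1.134, 0.158, 1.597, -0, 1.386, -0.21], TCP at [129.306, 560.255, 231.299] pointing down, gripper open.
Joint ranges: [-2.91, 2.91], [-0.94, 2.29], [0.18, 2.7], [-1.29, 4.43], [0.17, 2.64], [-3, 3]. Speed limits (rad/s): [2.57, 2.57, 3.14, 3.14, 3.14, 3.14].

## Interface

Orientations are given as a unit quaternion [w, x, y, z].
In Python, from cell import robot gives the robot as it stands.
- The arm moves only by the tool step_arm, never from a script. Its argument "deltas" is text: rows parted by semicolons, each of 4 numbers parted by spaces: the shift along the tool's x, y, z in mm, then the turn about the tool's z in degrees. In form: x y z twist; .... A call has 1 to 20 rows; each row shifts and turns the commanded pose from where the row before left it, along the tool's axes as they then stand; what a row does not reach is not made up. A row lasts 1/10 s, in which the tool goes at most 50 mm and 8.59 degrees, less where a joint would pass 70% of its speed; a pose out of reach is approached as far as the arm can. A call with a gripper value outside its range is refused whole. "claw" is the finger opening in mm, from 0 to 85.4, set as the call begins (left out, the last holds). The fingers move at their own pace and stop on an object; "newtons" is the grip in N (left out, the last holds). Time passes only in rows, so rows that do not move let the fingers close. It gives the time, the measured TCP pose, the force, the opening and the grip force at its end, in the units of the state.
- robot.sense(): the state, without advancing time (a new reading comes with each control period).
- robot.capture(name): name is "scene" or "top"; returns a dict with "image" (400x640x3 uint8, red, green, blue), "depth" (400x640 float32, mm along the optical axis (not along the pixel's ray), 0 where there is no reading), "intrinsics" (3x3 intrinsics, pixels), "extrinsics" (4x4, takes a point from world to camera coordinates). Camera axes: x right, y down, z forward; pixel columns grow to the right and rows downward; lengths in mm; the calibration is good to about 2 mm. A picture is of the moment at which its call begins.
- robot.sign_off(): hands the job in; it is judged then, once.
The state is a dict: "clock": time; "qpos": joint angles; "qvel": joint speeds; "joint_torque": joint torques, N m; "tool_pos": TCP position; "tool_rot": TCP orientation; "ft_force": force on the tool from outside, world axes, zero at the start; "wrist_torque": the same for the moment, N m; "opening": opening from 0.0 (shut) to 1.0 (fully open); "grip_force": force on a finger pad.
Only numpy, scipy, OpenCV 4.12 (cv2) and the standard library are available. Lean on these libraries where they do the work, as an engineer would, in place of code of your own. Each camera call takes 0.05 s, during which the arm holds its last target. There are 200 camera calls.

## Task

Get the chopping corner ready for the next cook: put every knife lying on the chopping board back into the knife block, one to a slot, blade first and pushed fully home. Turn the recipe tablet on its stand so that the screen squarely faces the middle of the chopping board, and set it leaning back 30 degrees from upright. Do it in any order, and leave the oil bottle, the pepper mill and the mug where they are.

Things in the scene. Friction and masses are not known exactly. Their poses are not given: they have to be found in the camera images.
- board_mid (a point): Middle of the top face of the bamboo chopping board (fixed), 220 mm (its x) x 330 mm (its y) x 14 mm thick, lying on the counter.
- block: Light wooden knife block (fixed), 222 mm wide along its y, with one row of four slots in a sloping face that faces its +x and up; the slots run in 40 degrees downwards, towards -x. Origin on the counter under the slot mouths, which are 93 above it. The wood spans x = -105..+20, up to 112 high. Put-away handles stick out up and to +x.
- slot1 (a point): Middle of a slot mouth, first from the block's -y end. x points straight out of the slot (40 degrees above level), y along its 28 width (level), z along its 9 height. 100 deep; next slot 52 away; the wood ends 24 above and below (along z). A knife is home when its origin is here, its handle against the wood; either flat may be up.
- slot2 (a point): Middle of a slot mouth, second from the block's -y end. x points straight out of the slot (40 degrees above level), y along its 28 width (level), z along its 9 height. 100 deep; next slot 52 away; the wood ends 24 above and below (along z). A knife is home when its origin is here, its handle against the wood; either flat may be up.
- slot3 (a point): Middle of a slot mouth, third from the block's -y end. x points straight out of the slot (40 degrees above level), y along its 28 width (level), z along its 9 height. 100 deep; next slot 52 away; the wood ends 24 above and below (along z). A knife is home when its origin is here, its handle against the wood; either flat may be up.
- slot4 (a point): Middle of a slot mouth, fourth from the block's -y end. x points straight out of the slot (40 degrees above level), y along its 28 width (level), z along its 9 height. 100 deep; next slot 52 away; the wood ends 24 above and below (along z). A knife is home when its origin is here, its handle against the wood; either flat may be up.
- knife1: Kitchen knife, 90 g, lying flat on the board at the start. Black handle 105 x 20 wide x 16 thick, blade 90 x 20 wide x 3 thick, its last 24 narrowing to a point. Origin where blade meets handle, on the centre line; x to the tip (handle x = -105..0), y across the blade, z normal to the flat. Rests on its handle, origin 8 above the surface, blade clear. Up to four alike; missing ones read None.
- knife2: Kitchen knife, 90 g, lying flat on the board at the start. Black handle 105 x 20 wide x 16 thick, blade 90 x 20 wide x 3 thick, its last 24 narrowing to a point. Origin where blade meets handle, on the centre line; x to the tip (handle x = -105..0), y across the blade, z normal to the flat. Rests on its handle, origin 8 above the surface, blade clear. Up to four alike; missing ones read None.
- knife3: Kitchen knife, 90 g, lying flat on the board at the start. Black handle 105 x 20 wide x 16 thick, blade 90 x 20 wide x 3 thick, its last 24 narrowing to a point. Origin where blade meets handle, on the centre line; x to the tip (handle x = -105..0), y across the blade, z normal to the flat. Rests on its handle, origin 8 above the surface, blade clear. Up to four alike; missing ones read None.
- knife4: Kitchen knife, 90 g, lying flat on the board at the start. Black handle 105 x 20 wide x 16 thick, blade 90 x 20 wide x 3 thick, its last 24 narrowing to a point. Origin where blade meets handle, on the centre line; x to the tip (handle x = -105..0), y across the blade, z normal to the flat. Rests on its handle, origin 8 above the surface, blade clear. Up to four alike; missing ones read None.
- pivot (a point): Where the tablet stand's swivel axis (vertical) meets the tilt hinge line, 110 mm above the counter. Turns with the swivel: x is level and points where the screen faces, y along the tilt hinge, z up. The stand is fixed: a metal disc 130 across and 14 high, a 22 post, a 32 black neck.
- tablet_top (a point): Middle of the top edge of the tablet, 100 mm above the hinge line and 8 in front of it when upright. Tablet in a grey case, 214 wide (y) x 150 high x 10 thick, screen on its +x side, plain grey back; lower edge 50 below the hinge line. x: out of the screen, y: along the edge, z: up the screen.
- swivel (a joint): Turn of the tablet about the vertical axis, rad, growing counter-clockwise seen from above, range -2.7..2.7. Light friction (0.14 N m), stays where left.
- tilt (a joint): Lean of the tablet back from upright, rad: 0 upright, growing as the top edge goes back (away from where the screen faces), range -0.15..1.25. Stiffer friction (0.45 N m, about 4.5 N at the top edge), stays where left. It can be pushed at the top edge.
- oil: Green oil bottle, 60 mm across, 190 mm high, loose, leave it. Origin under its centre.
- mill: Dark wooden pepper mill, 54 mm across, 147 mm high, loose, leave it. Origin under its centre.
- mug: White mug, 82 mm across, 90 mm high, loose, leave it. Origin under its centre.

How it is judged (in metres and radians):
At the end, for the whole second after the job is handed in: Every knife present rests in a slot, blade in, the start of its handle at most 12 mm out from the mouth; the tablet leans back 30 degrees within 4 degrees; seen from above, the line straight out from the middle of the screen passes within 30 mm of the board's middle (((x of knife1 in the frame of slot1 between -0.02 and 0.012 m and y of knife1 in the frame of slot1 between -0.014 and 0.014 m and z of knife1 in the frame of slot1 between -0.014 and 0.014 m and angle between the x axis of knife1 and the x axis of slot1, either way round below 0.3 rad) or (x of knife1 in the frame of slot2 between -0.02 and 0.012 m and y of knife1 in the frame of slot2 between -0.014 and 0.014 m and z of knife1 in the frame of slot2 between -0.014 and 0.014 m and angle between the x axis of knife1 and the x axis of slot2, either way round below 0.3 rad) or (x of knife1 in the frame of slot3 between -0.02 and 0.012 m and y of knife1 in the frame of slot3 between -0.014 and 0.014 m and z of knife1 in the frame of slot3 between -0.014 and 0.014 m and angle between the x axis of knife1 and the x axis of slot3, either way round below 0.3 rad) or (x of knife1 in the frame of slot4 between -0.02 and 0.012 m and y of knife1 in the frame of slot4 between -0.014 and 0.014 m and z of knife1 in the frame of slot4 between -0.014 and 0.014 m and angle between the x axis of knife1 and the x axis of slot4, either way round below 0.3 rad)) and ((x of knife2 in the frame of slot1 between -0.02 and 0.012 m and y of knife2 in the frame of slot1 between -0.014 and 0.014 m and z of knife2 in the frame of slot1 between -0.014 and 0.014 m and angle between the x axis of knife2 and the x axis of slot1, either way round below 0.3 rad) or (x of knife2 in the frame of slot2 between -0.02 and 0.012 m and y of knife2 in the frame of slot2 between -0.014 and 0.014 m and z of knife2 in the frame of slot2 between -0.014 and 0.014 m and angle between the x axis of knife2 and the x axis of slot2, either way round below 0.3 rad) or (x of knife2 in the frame of slot3 between -0.02 and 0.012 m and y of knife2 in the frame of slot3 between -0.014 and 0.014 m and z of knife2 in the frame of slot3 between -0.014 and 0.014 m and angle between the x axis of knife2 and the x axis of slot3, either way round below 0.3 rad) or (x of knife2 in the frame of slot4 between -0.02 and 0.012 m and y of knife2 in the frame of slot4 between -0.014 and 0.014 m and z of knife2 in the frame of slot4 between -0.014 and 0.014 m and angle between the x axis of knife2 and the x axis of slot4, either way round below 0.3 rad)) and ((x of knife3 in the frame of slot1 between -0.02 and 0.012 m and y of knife3 in the frame of slot1 between -0.014 and 0.014 m and z of knife3 in the frame of slot1 between -0.014 and 0.014 m and angle between the x axis of knife3 and the x axis of slot1, either way round below 0.3 rad) or (x of knife3 in the frame of slot2 between -0.02 and 0.012 m and y of knife3 in the frame of slot2 between -0.014 and 0.014 m and z of knife3 in the frame of slot2 between -0.014 and 0.014 m and angle between the x axis of knife3 and the x axis of slot2, either way round below 0.3 rad) or (x of knife3 in the frame of slot3 between -0.02 and 0.012 m and y of knife3 in the frame of slot3 between -0.014 and 0.014 m and z of knife3 in the frame of slot3 between -0.014 and 0.014 m and angle between the x axis of knife3 and the x axis of slot3, either way round below 0.3 rad) or (x of knife3 in the frame of slot4 between -0.02 and 0.012 m and y of knife3 in the frame of slot4 between -0.014 and 0.014 m and z of knife3 in the frame of slot4 between -0.014 and 0.014 m and angle between the x axis of knife3 and the x axis of slot4, either way round below 0.3 rad)) and ((x of knife4 in the frame of slot1 between -0.02 and 0.012 m and y of knife4 in the frame of slot1 between -0.014 and 0.014 m and z of knife4 in the frame of slot1 between -0.014 and 0.014 m and angle between the x axis of knife4 and the x axis of slot1, either way round below 0.3 rad) or (x of knife4 in the frame of slot2 between -0.02 and 0.012 m and y of knife4 in the frame of slot2 between -0.014 and 0.014 m and z of knife4 in the frame of slot2 between -0.014 and 0.014 m and angle between the x axis of knife4 and the x axis of slot2, either way round below 0.3 rad) or (x of knife4 in the frame of slot3 between -0.02 and 0.012 m and y of knife4 in the frame of slot3 between -0.014 and 0.014 m and z of knife4 in the frame of slot3 between -0.014 and 0.014 m and angle between the x axis of knife4 and the x axis of slot3, either way round below 0.3 rad) or (x of knife4 in the frame of slot4 between -0.02 and 0.012 m and y of knife4 in the frame of slot4 between -0.014 and 0.014 m and z of knife4 in the frame of slot4 between -0.014 and 0.014 m and angle between the x axis of knife4 and the x axis of slot4, either way round below 0.3 rad)) and linear speed of each of knife1, knife2, knife3, knife4 below 0.02 m/s and value of joint tilt between 0.449 and 0.599 rad and x of board_mid in the frame of pivot above 0 m and y of board_mid in the frame of pivot between -0.03 and 0.03 m); the robot touches nothing.
It fails at once if the oil bottle is pushed more than 4 cm or knocked over (distance of oil from where it was at the start of the episode above 0.04 m or angle between oil's own z axis and vertical above 0.6 rad).
It fails at once if the pepper mill is pushed more than 4 cm or knocked over (distance of mill from where it was at the start of the episode above 0.04 m or angle between mill's own z axis and vertical above 0.6 rad).
It fails at once if the mug is pushed more than 4 cm or knocked over (distance of mug from where it was at the start of the episode above 0.04 m or angle between mug's own z axis and vertical above 0.6 rad).
Of knife1, knife2, knife3, knife4 only 2 to 4 are there at a start; the rules pass over those that are not, and their reading is None.
At some moment in a run one of knife1, knife2, knife3, knife4 may be knocked a few centimetres aside while the robot is not near it.
It also fails if it takes over 210 s, if anything falls off the work surface, if the arm or the gripper's body presses on something with over 40 N, if the wrist force passes 120 N, or if a joint passes its speed limit or range.

## Working session

There is one attempt and no reset: what is moved stays moved. The work goes in short steps, Python scripts to look and compute and a tool call to move; the robot and the scene stay as the last step left them, time stands still between calls to the robot, and variables do not carry over. Pictures are saved under pics/ and viewed, at most 14 in all, crops included, and the job is handed in when it is done.

Besides the shell and the picture viewer there is one more tool, called as name(argument=value, ...) on one line, values as JSON. step_arm: Moves the arm, as the interface text tells. Its arguments: {"type":"object","properties":{"deltas":{"type":"string"},"claw":{"type":"number"},"newtons":{"type":"number"}},"required":["deltas"]}

```bash
ls; mkdir -p pics; cat > h.py <<'E'
import numpy as np, cv2
from cell import robot
def cap(n):
    c=robot.capture(n); np.savez('%s.npz'%n,**c); return c
def load(n): return dict(np.load('%s.npz'%n))
def cloud(c):
    d=c['depth'].astype(float); v,u=np.indices(d.shape); K=c['intrinsics']
    p=np.stack([(u-K[0,2])/K[0,0]*d,(v-K[1,2])/K[1,1]*d,d],-1)
    E=c['extrinsics']; return (p-E[:3,3])@E[:3,:3]   # R^T (p-t)
def ray(c,u,v,z):
    K,E=c['intrinsics'],c['extrinsics']; R=E[:3,:3]; o=-R.T@E[:3,3]
    d=R.T@np.array([(u-K[0,2])/K[0,0],(v-K[1,2])/K[1,1],1]); return o+d*(z-o[2])/d[2]
def save(n,im): cv2.imwrite('pics/%s.png'%n,cv2.cvtColor(im,cv2.COLOR_RGB2BGR))
E
python3 - <<'E'
from h import *
for n in('scene','top'):
    c=cap(n); save(n+'0',c['image']); E=c['extrinsics']; print(n,-E[:3,:3].T@E[:3,3],E[:3,:3].round(3),c['intrinsics'][0])
print(robot.sense())
E
```

```text
pics
scene [1320.14288388  -29.33126488 1168.6284836 ] [[ 0.107  0.994 -0.015]
 [ 0.803 -0.096 -0.588]
 [-0.586  0.051 -0.808]] [437.14075699   0.         309.08505886]
top [ 547.89511622   14.67712355 1149.48647727] [[ 0.027 -1.    -0.012]
 [-0.999 -0.026 -0.044]
 [ 0.044  0.013 -0.999]] [392.02041049   0.         317.86083314]
{'clock': 0.1, 'qpos': array([ 1.13387931e+00,  1.59040752e-01,  1.59811641e+00, -1.89946246e-05,
        1.38621279e+00, -2.10122025e-01]), 'qvel': array([-0.00198013, -0.00129732, -0.00060464, -0.0008578 ,  0.00147072,
        0.00063541]), 'joint_torque': array([-6.49250542e-04, -3.96996975e+01, -3.32334423e+01, -3.86293268e-04,
        4.26907965e-03, -3.59302101e-05]), 'tool_pos': array([129.09150004, 559.75438557, 230.37955663]), 'tool_rot': array([-2.73657597e-04,  1.13152837e-01,  9.93577197e-01, -8.45519704e-04]), 'ft_force': array([0.04791221, 0.25816048, 0.69018939]), 'wrist_torque': array([-0.00504884,  0.01300797,  0.033856  ]), 'grip_force': 0.0, 'opening': 0.9977008623309149}
```

View pics/scene0.png

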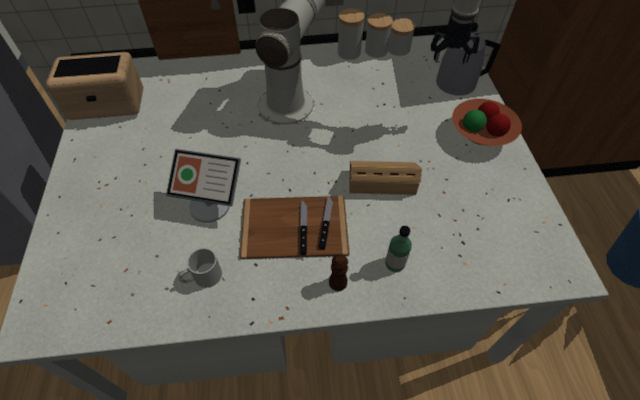

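View pics/top0.png

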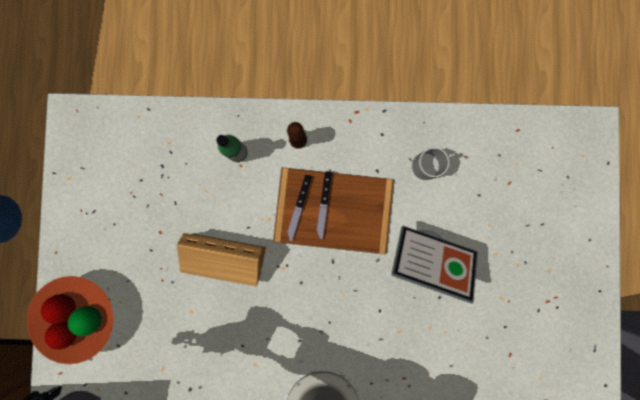

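The scene view shows two knives on the board: handles at about (303,240) and (325,235), blades pointing towards the robot. The block is at (384,177) and the tablet at (204,178). In the top view, the knives are at (300,205) and (325,205), the block slots at about (222,244), and the tablet at (435,263). The mug is at (434,163), the oil at (228,146) and the mill at (297,135).

```bash
cat > m.py <<'E'
from h import *
t=load('top'); P=cloud(t); im=t['image'].astype(int); hsv=cv2.cvtColor(t['image'],cv2.COLOR_RGB2HSV)
def box(u0,v0,u1,v1):
    m=np.zeros(im.shape[:2],bool); m[v0:v1,u0:u1]=1; return m
def fit(m,z0=None):
    q=P[m]; return q
# board: brown/hue region at z about 14
z=P[...,2]
print('counter z',np.median(z[box(100,150,160,220)]),'board z',np.median(z[box(340,190,380,240)]))
m=box(262,155,405,265)&(hsv[...,1]>70)&(z<40)
c=max(cv2.findContours(m.astype(np.uint8),0,2)[0],key=cv2.contourArea)
r=cv2.minAreaRect(c); B=cv2.boxPoints(r); W=np.array([ray(t,u,v,14) for u,v in B]); print('board mid',W.mean(0),'sides',np.linalg.norm(W[1]-W[0]),np.linalg.norm(W[2]-W[1]))
# knives
for nm,(u0,u1) in dict(kA=(284,315),kB=(315,335)).items():
    mk=box(u0,168,u1,242)
    h=mk&(hsv[...,2]<60); b=mk&(hsv[...,1]<70)&(hsv[...,2]>70)
    for k,mm in(('handle',h),('blade',b)):
        v,u=np.nonzero(mm); 
        w=np.array([ray(t,a,bb,28 if k=='handle' else 23)[:2] for a,bb in zip(u,v)]); ctr=w.mean(0); d=np.linalg.svd(w-ctr,full_matrices=0)[2][0]; d*=-np.sign(d[0])
        s=(w-ctr)@d; print(nm,k,ctr,'ang',np.degrees(np.arctan2(d[1],d[0])),'ext',np.percentile(s,[1,99]),len(u),'z',np.median(P[mm][:,2]))
# block: height > 60
for nm,bx in dict(block=(165,220,285,300),tablet=(380,215,500,310)).items():
    q=P[box(*bx)&(z>25)]; print(nm,len(q),q.min(0),q.max(0))
    ctr=q.mean(0); U=np.linalg.svd(q-ctr,full_matrices=0); print(ctr,U[2].round(3),U[1]/len(q)**.5)
for nm,bx in dict(oil=(210,125,250,165),mill=(280,118,312,150),mug=(410,140,460,185)).items():
    q=P[box(*bx)&(z>40)]; print(nm,q.min(0).round(),q.max(0).round())
E
python3 m.py
```

```text
counter z -0.2683785510587001 board z 12.946207816980538
board mid [570.08042677 -14.98901808  14.        ] sides 219.03669372210587 330.5811385755149
kA handle [622.80467103  69.6977899 ] ang 164.85256660918446 ext [-46.0778332  45.7929371] 251 z 28.007833862327892
kA blade [555.39183696  92.16823084] ang 168.68628954831613 ext [-139.86364908   72.84646583] 293 z 21.79155845750559
kB handle [633.45553213   5.64149932] ang 173.83976398476318 ext [-45.84459225  44.86846321] 235 z 27.765320704250577
kB blade [577.61069623  15.53262225] ang 176.91436842830353 ext [-114.68177483   85.59484946] 334 z 21.31785429779756
block 3352 [350.55734732  14.67712355  25.04056105] [ 547.89511622  413.38383767 1149.48647727]
[428.61351502 290.00684897  91.01772443] [[ 0.137 -0.342  0.93 ]
 [-0.239 -0.922 -0.304]
 [-0.961  0.181  0.209]] [111.7319052   63.68686822  30.00716183]
tablet 4340 [ 346.55405457 -399.35719616   90.44471847] [ 547.89511622   14.67712355 1149.48647727]
[ 438.44034843 -273.55109631  145.72211149] [[-0.067 -0.397 -0.915]
 [-0.417 -0.822  0.387]
 [-0.907  0.407 -0.111]] [106.76214718  58.40560528  36.42539567]
oil [548.  15.  40.] [ 761.  300. 1149.]
mill [548.  15.  40.] [ 796.  117. 1149.]
mug [ 548. -350.   40.] [ 748.   15. 1149.]
```

```bash
python3 - <<'E'
from h import *
t=load('top')['image'];s=load('scene')['image']
save('crop1',np.vstack([cv2.resize(t[225:305,165:285],(600,300),interpolation=2)[:, :600],cv2.resize(s[145:205,335:435],(600,300),interpolation=2)]))
E
```

```text
(no output)
```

View pics/crop1.png

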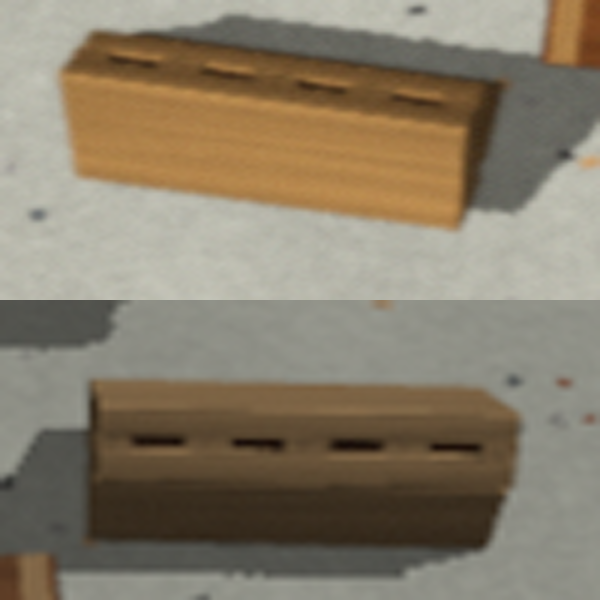

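The crop shows all four slots empty: dark slits along the face in both views, with the sloping slab top behind the ridge.

```bash
cat > m2.py <<'E'
from h import *
t=load('top'); s=load('scene')
def slots(c,x0,y0,x1,y1,thr):
    g=cv2.cvtColor(c['image'],cv2.COLOR_RGB2GRAY)[y0:y1,x0:x1].astype(int)
    bh=cv2.morphologyEx(g.astype(np.uint8),cv2.MORPH_BLACKHAT,np.ones((7,3),np.uint8))
    n,l,st,ce=cv2.connectedComponentsWithStats((bh>thr).astype(np.uint8))
    for i in range(1,n):
        if st[i,4]>=8:
            w=bh*(l==i); v,u=np.indices(w.shape); u=(u*w).sum()/w.sum()+x0; v=(v*w).sum()/w.sum()+y0
            print(st[i],(u.round(1),v.round(1)),ray(c,u,v,93).round(1))
slots(t,170,228,270,262,25); slots(s,350,162,420,186,18)
P=cloud(t); z=P[...,2]; ok=(t['depth']>0)
m=np.zeros(z.shape,bool); m[225:300,170:275]=1; m&=ok&(z>20)
q=P[m]; print('block',q.min(0),q.max(0))
# profile along block x
import sys
ang=None
top=q; 
def ransac(q,thr=2,n=400):
    rng=np.random.default_rng(0); best=None
    for _ in range(n):
        a=q[rng.choice(len(q),3,replace=False)]; nn=np.cross(a[1]-a[0],a[2]-a[0])
        if np.linalg.norm(nn)<100: continue
        nn/=np.linalg.norm(nn); i=abs((q-a[0])@nn)<thr
        if best is None or i.sum()>best.sum(): best=i
    c=q[best].mean(0); nn=np.linalg.svd(q[best]-c,full_matrices=0)[2][2]; return nn*np.sign(nn[2]),c,best
n1,c1,b=ransac(q); print('slab top',n1.round(3),c1.round(1),b.sum(), 'elev',np.degrees(np.arccos(n1[2])),'yaw',np.degrees(np.arctan2(n1[1],n1[0])))
q2=q[~b]; n2,c2,b2=ransac(q2); print('face',n2.round(3),c2.round(1),b2.sum(),np.degrees(np.arccos(n2[2])),'yaw',np.degrees(np.arctan2(n2[1],n2[0])))
# tablet
for c,(x0,y0,x1,y1) in((t,(385,220,485,305)),(s,(160,145,245,210))):
    P=cloud(c); z=P[...,2]; m=np.zeros(z.shape,bool); m[y0:y1,x0:x1]=1; m&=(c['depth']>0)&(z>60)
    q=P[m]; n,ce,b=ransac(q); q=q[b]; n*=1
    h=np.cross([0,0,1],n); h/=np.linalg.norm(h); up=np.cross(n,h)
    a=(q-ce)@h; w=(q-ce)@up; f=np.array([np.percentile(a,[.5,99.5]),np.percentile(w,[.5,99.5])])
    mid=ce+h*f[0].mean()+up*f[1].mean(); 
    print('tablet n',n.round(3),'lean',np.degrees(np.arcsin(n[2])),'yaw',np.degrees(np.arctan2(n[1],n[0])),'size',np.ptp(f,axis=1),'mid',mid.round(1),'topmid',(ce+h*f[0].mean()+up*f[1][1]).round(1), 'pivot',(mid-25*up-8*n).round(1),len(q))
t_=t; hsv=cv2.cvtColor(t['image'],cv2.COLOR_RGB2HSV)
P=cloud(t)
for nm,bx in dict(oil=(210,125,250,165),mill=(280,118,312,150),mug=(410,140,460,185)).items():
    m=np.zeros(z.shape,bool); m[bx[1]:bx[3],bx[0]:bx[2]]=1; q=P[m&(t['depth']>0)&(P[...,2]>40)]; print(nm,q.min(0).round(),q.max(0).round())
# knives: saturation mask on board
hs=hsv.astype(int)
for nm,(u0,u1) in dict(kA=(284,316),kB=(315,335)).items():
    m=np.zeros(z.shape,bool); m[165:245,u0:u1]=1; m&=(P[...,2]>17.5)&(P[...,2]<40)&(hs[...,1]<100)
    w=P[m][:,:2]; ctr=w.mean(0); d=np.linalg.svd(w-ctr,full_matrices=0)[2][0]; d*=-np.sign(d[0]); sx=(w-ctr)@d
    print(nm,ctr,'yaw',np.degrees(np.arctan2(d[1],d[0])),np.percentile(sx,[0,100]),'handle end',ctr+d*sx.min(),'tip',ctr+d*sx.max(),m.sum())
E
python3 m2.py
```

```text
[18  6 12  4 35] (np.float64(193.5), np.float64(235.3)) [490.9 361.8  93. ]
[32  8 21  4 27] (np.float64(211.5), np.float64(237.4)) [486.5 312.8  93. ]
[ 8 11  4  6 13] (np.float64(179.8), np.float64(241.6)) [472.8 398.2  93. ]
[17 12 11  6 45] (np.float64(191.9), np.float64(242.1)) [472.6 365.3  93. ]
[54 12 14  3 24] (np.float64(230.5), np.float64(241.1)) [478.2 261.   93. ]
[35 15 11  6 43] (np.float64(210.2), np.float64(245.4)) [465.  315.6  93. ]
[71 15 14  4 25] (np.float64(247.7), np.float64(244.2)) [471.  214.3  93. ]
[54 18 11  7 45] (np.float64(229.4), np.float64(248.9)) [457.  263.3  93. ]
[73 22 11  6 42] (np.float64(247.8), np.float64(252.4)) [449.2 213.4  93. ]
[0 1 1 9 9] (np.float64(350.0), np.float64(166.9)) [424.3 183.4  93. ]
[ 6  9 10  3 25] (np.float64(360.6), np.float64(172.4)) [450.7 213.2  93. ]
[23 10 10  3 26] (np.float64(377.6), np.float64(173.1)) [460.2 266.1  93. ]
[40 10 10  3 28] (np.float64(394.0), np.float64(173.3)) [467.  317.7  93. ]
[56 11 10  3 22] (np.float64(410.5), np.float64(173.8)) [475.5 368.8  93. ]
[64 22  5  2  9] (np.float64(415.8), np.f
[... 461 characters left out ...]
opmid [ 380.8 -259.   170.8] pivot [ 457.9 -283.4  114.3] 3226
tablet n [ 0.479 -0.157  0.864] lean 59.75552662202616 yaw -18.103234378812736 size [210.58395341 146.42925547] mid [ 444.3 -277.4  134. ] topmid [ 384.2 -257.7  170.8] pivot [ 461.  -282.8  114.5] 1736
oil [703. 242.  40.] [761. 300. 194.]
mill [753.  71.  40.] [796. 117. 148.]
mug [ 666. -350.   40.] [ 748. -240.   93.]
kA [570.31280551  86.96405012] yaw 164.311980828643 [-100.67785332   96.49480984] handle end [667.24023857  59.74084552] tip [477.41259048 113.05616338] 392
kB [581.80364791  14.13992027] yaw 173.550464237987 [-100.57110208   92.72983524] handle end [681.73825318   2.84296302] tip [489.66068348  24.55608319] 393
```

```bash
cat > go.py <<'E'
import sys; from h import *
from scipy.spatial.transform import Rotation as R
def d(x,y,z,yaw=None):
    s=robot.sense(); r=R.from_quat(s['tool_rot'],scalar_first=True); M=r.as_matrix(); cy=np.degrees(np.arctan2(M[1,0],M[0,0]))
    D=M.T@(np.array([x,y,z])-s['tool_pos']); tw=0 if yaw is None else (cy-yaw+180)%360-180
    print('tcp',s['tool_pos'].round(1),'yaw',cy.round(2),'delta',D.round(1),'twist',round(tw,2),'F',s['ft_force'].round(1),'t',s['clock'])
if __name__=='__main__':
    a=[float(v) for v in sys.argv[1:]]; d(*a)
E
python3 go.py 594.4 80.1 130 164.3
```

```text
tcp [129.1 559.8 230.4] yaw 167.01 delta [-561.3 -362.6  100.8] twist 2.71 F [0.  0.3 0.7] t 0.1
```

step_arm(deltas="-28 -18 0 0;-28 -18 0 0;-28 -18 0 0;-28 -18 0 0;-28 -18 0 0;-28 -18 0 0;-28 -18 0 0;-28 -18 0 0;-28 -18 0 0;-28 -18 0 0;-28 -18 10 0;-28 -18 10 0;-28 -18 10 0;-28 -18 10 0;-28 -18 10 0;-28 -18 10 0;-28 -18 10 0;-28 -18 10 0;-28 -18 10 0;-28 -18 10 2.7", claw=50, newtons=30)

```text
clock: 2.1
tool_pos: [594.5, 82.5, 130.3]
tool_rot: [-0.0, 0.137, 0.991, -0.0]
ft_force: [0.9, 0.6, 0.4]
opening: 0.587
grip_force: 0.0
```

```bash
python3 go.py 594.4 80.1 19.5 164.3; python3 - <<'E'
from h import *
c=cap('scene'); save('a1',cv2.resize(c['image'][100:300,230:430],(600,600),interpolation=2))
E
```

```text
tcp [594.5  82.5 130.3] yaw 164.24 delta [ -0.7  -2.3 110.8] twist -0.06 F [0.9 0.6 0.4] t 2.1
```

View pics/a1.png

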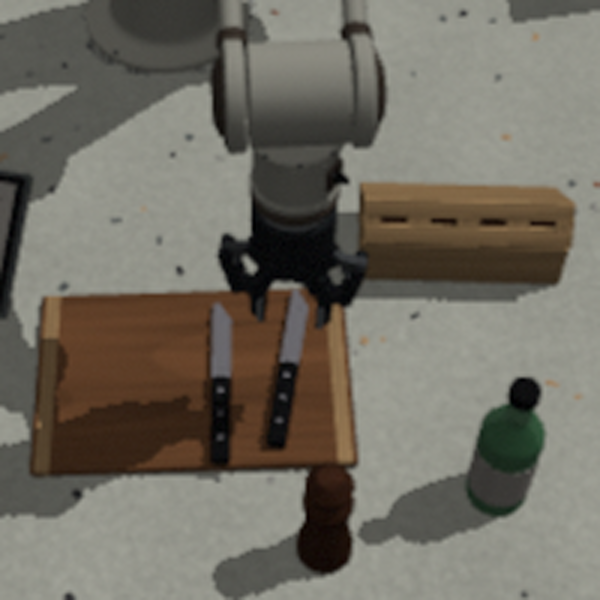

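The picture shows the gripper straddling knife A, which is at crop (285,370) with nothing moved. I'll descend and grip.

step_arm(deltas="-0.5 -2.3 12 0;0 0 20 0;0 0 20 0;0 0 20 0;0 0 15 0;0 0 12 0;0 0 8 0;0 0 4 0;0 0 0 0;0 0 0 0")

```text
clock: 3.15
tool_pos: [594.5, 81.2, 21.0]
tool_rot: [0.001, 0.137, 0.991, 0.0]
ft_force: [1.5, 0.8, -0.2]
opening: 0.585
grip_force: 0.0
```

step_arm(deltas="0 0 0 0;0 0 0 0;0 0 0 0;0 0 0 0;0 0 0 0;0 0 0 0", claw=8)

```text
clock: 3.75
tool_pos: [594.5, 81.1, 21.1]
tool_rot: [0.001, 0.137, 0.991, 0.0]
ft_force: [0.3, -0.2, 5.6]
opening: 0.219
grip_force: 30.5
```

step_arm(deltas="0 0 -10 0;0 0 -20 0;0 0 -30 0;0 0 -30 0;0 0 -30 0;0 0 -20 0;0 0 0 0")

```text
clock: 4.45
tool_pos: [595.9, 81.2, 164.0]
tool_rot: [0.003, 0.136, 0.991, 0.0]
ft_force: [0.6, -0.2, 0.2]
opening: 0.223
grip_force: 29.8
```

```bash
python3 go.py 400.5 273.7 190 171.2; python3 - <<'E'
from h import *
c=cap('scene'); save('a2',cv2.resize(c['image'][100:300,230:430],(600,600),interpolation=2)); cap('top')
E
```

```text
tcp [595.9  81.2 164. ] yaw 164.31 delta [240.  132.6 -27.3] twist -6.89 F [ 0.6 -0.2  0.2] t 4.45
```

View pics/a2.png

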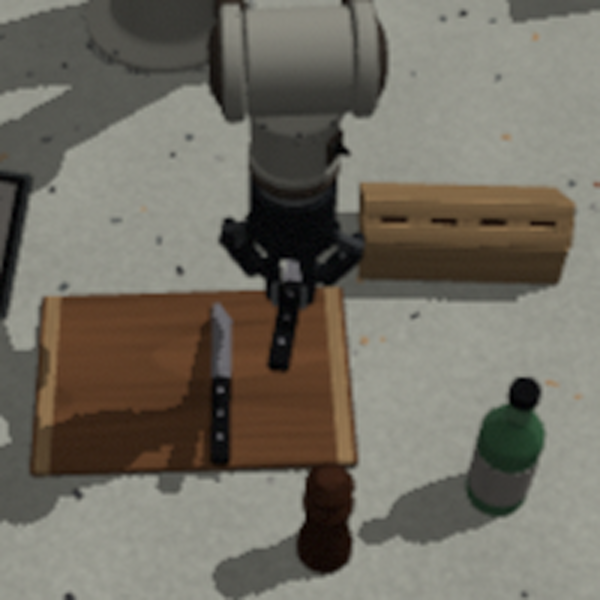

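The picture shows the knife lifted level in the gripper, with its handle rear end at crop (279,366), or pixel (323,222). Next I carry it over the block slab.

step_arm(deltas="6 3 -5 0;12 6.5 -10 0;20 11 -12 0;24 13.5 0 0;26 14.5 0 0;28 15 0 0;28 15 0 0;28 15 0 0;24 13.5 0 -2;20 11 0 -3;14 8 0 -1.9;7 4 0 0;3 2.6 0 0;0 0 0 0;0 0 0 0")

```text
clock: 6.05
tool_pos: [396.7, 270.8, 187.3]
tool_rot: [0.0, 0.077, 0.997, -0.0]
ft_force: [-0.6, 0.3, -0.9]
opening: 0.226
grip_force: 29.7
```

```bash
cat > rear.py <<'E'
from h import *
# dark pixels of depth clouds near the tool; report the knife axis in scene view
def knife(c):
    s=robot.sense(); p=s['tool_pos']; P=cloud(c); hsv=cv2.cvtColor(c['image'],cv2.COLOR_RGB2HSV)
    return P,hsv,p
c=load('scene'); print('rear end at grasp',ray(c,323,222,165+1))
E
python3 rear.py; python3 go.py 400.5 273.7 150 171.2
```

```text
rear end at grasp [670.99164081  63.798044   166.        ]
tcp [396.7 270.8 187.3] yaw 171.15 delta [-3.3  3.5 37.3] twist -0.05 F [-0.6  0.3 -0.9] t 6.05
```

step_arm(deltas="-3.3 3.5 5 0;0 0 15 0;0 0 18 0;0 0 15 0;0 0 10 0;0 0 5 0;0 0 0 0")

```text
clock: 6.75
tool_pos: [400.0, 274.0, 119.0]
tool_rot: [-0.0, 0.077, 0.997, -0.0]
ft_force: [0.2, 0.5, -0.8]
opening: 0.225
grip_force: 29.8
```

step_arm(deltas="0 0 3 0;0 0 3 0;0 0 3 0;0 0 3 0;0 0 3 0;0 0 0 0")

```text
clock: 7.35
tool_pos: [399.4, 274.5, 104.9]
tool_rot: [-0.001, 0.077, 0.997, 0.0]
ft_force: [-6.3, 0.2, 4.9]
opening: 0.223
grip_force: 31.9
```

Contact force is small and the knife is pivoting as planned. I'll continue.

step_arm(deltas="0 0 3 0;0 0 3 0;0 0 3 0;0 0 3 0;0 0 3 0;0 0 2 0;0 0 0 0")

```text
clock: 8.05
tool_pos: [400.8, 274.4, 88.5]
tool_rot: [0.001, 0.077, 0.997, 0.0]
ft_force: [-2.7, -1.7, 4.6]
opening: 0.222
grip_force: 33.7
```

```bash
python3 - <<'E'
from h import *
c=cap('scene'); save('a3',cv2.resize(c['image'][100:220,300:460],(800,600),interpolation=2)); print(robot.sense()['ft_force'])
E
```

```text
[-3.62527919 -0.8178704   4.08596218]
```

View pics/a3.png

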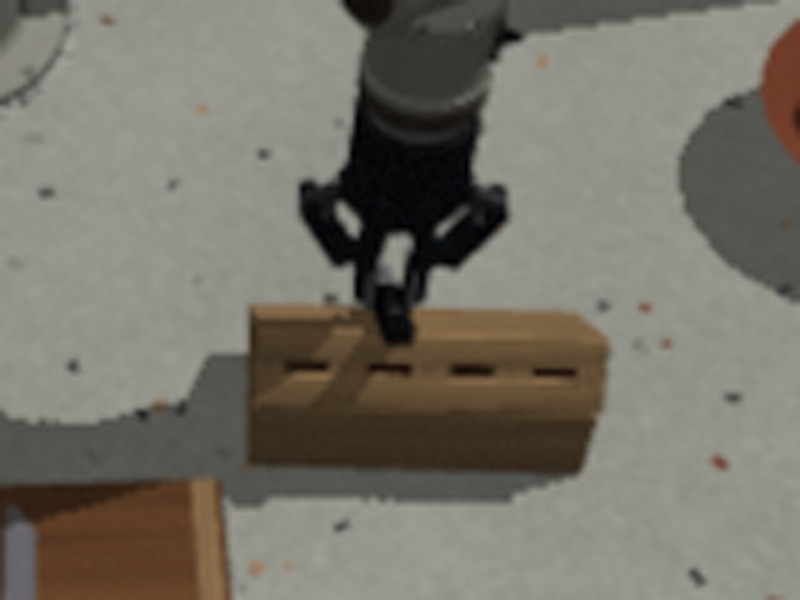

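The handle rear end is on the ridge at crop (397,340) and the knife lies along the slab slope. I'll lift it, carry it out along +x of the block, and measure its pitch.

step_arm(deltas="0 0 -6 0;0 0 -14 0;0 0 -25 0;0 0 -30 0;0 0 -30 0;0 0 -20 0;-15 0 -2 0;-25 0 0 0;-30 0 0 0;-30 0 0 0;-30 0 0 0;-20 0 0 0;-10 0 0 0;0 0 0 0;0 0 0 0")

```text
clock: 9.6
tool_pos: [557.3, 249.9, 214.3]
tool_rot: [-0.0, 0.077, 0.997, 0.0]
ft_force: [-0.5, -0.5, -1.0]
opening: 0.224
grip_force: 32.9
```

```bash
python3 - <<'E'
from h import *
s=cap('scene');t=cap('top'); p=robot.sense()['tool_pos'];print(p)
e=np.array([.988,-.153,0]); l=np.array([.153,.988,0]); M=np.array([e,l,[0,0,1]])
for n,c in(('scene',s),('top',t)):
    P=cloud(c); q=(P-p)@M.T; hsv=cv2.cvtColor(c['image'],cv2.COLOR_RGB2HSV)
    m=(c['depth']>0)&(abs(q[...,1])<14)&(abs(q[...,0])<130)&(q[...,2]>-130)&(q[...,2]<110)&((abs(q[...,0])>13)) & (P[...,2]>30)
    if n=='top': m&=(q[...,0]<110)
    v,u=np.nonzero(m); r=q[m]
    # bin by e coordinate
    for a in range(-130,130,8):
        k=(r[:,0]>=a)&(r[:,0]<a+8)
        if k.sum()>1: print(n,a+4,k.sum(),'z',np.percentile(r[k,2],[10,50,90]).round(1),'y',np.median(r[k,1]).round(1))
save('a4',np.hstack([cv2.resize(s['image'][90:230,330:450],(400,467),interpolation=2),cv2.resize(t['image'][140:300,170:300],(380,467),interpolation=2)]))
E
```

```text
[557.08556364 250.0625886  214.35747854]
scene -118 4 z [-110.7 -109.5 -106.8] y -6.0
scene -110 7 z [-111.7 -106.6 -105.2] y -8.5
scene -102 13 z [-124.1 -116.8 -110.5] y -7.6
scene -94 24 z [-128.8 -125.2 -119.4] y -5.5
scene -86 10 z [-129.6 -128.7 -124.5] y 3.9
scene -70 2 z [-43.6 -43.1 -42.6] y 11.6
scene -62 2 z [-39.8 -38.2 -36.7] y 7.6
scene -54 3 z [-31.7 -31.2 -30.5] y 10.4
scene -46 4 z [-29.  -28.4 -26.4] y 5.4
scene -22 3 z [-6.  -3.7 -2. ] y 2.2
scene -14 2 z [-1.9 -1.4 -1. ] y 9.2
scene 10 16 z [12.  45.6 98.5] y -3.8
scene 18 75 z [ 23.3  83.  104.8] y -7.0
scene 26 13 z [23.  26.9 98.9] y 1.7
scene 34 9 z [27.7 31.3 34.1] y -1.5
scene 42 9 z [28.4 35.3 37.3] y -0.5
scene 50 9 z [29.4 39.4 41.9] y -1.3
scene 58 12 z [42.6 46.2 48.1] y -1.3
scene 66 24 z [41.2 48.8 52.5] y 0.8
scene 74 18 z [39.7 44.5 48.4] y 2.4
top -126 27 z [-118.1 -114.6 -112.8] y -1.5
top -118 28 z [-113.1 -109.2 -107. ] y -1.0
top -110 35 z [-111.4 -106.9 -103.5] y 0.4
top -102 31 z [-122.7 -115.6 -108.9] y -0.8
top -94 29 z [-128. -125.  -56.] y -4.7
top -86 19 z [-125.   -52.7  -49.9] y -2.3
top -78 23 z [-50.4 -47.9 -44.7] y 1.3
top -70 24 z [-45.3 -42.4 -39.5] y 2.1
top -62 30 z [-40.  -37.8 -34.7] y 0.8
top -54 28 z [-34.4 -32.2 -29.2] y 0.9
top -46 26 z [-28.6 -27.  -24.2] y 1.5
top -38 25 z [-24.1 -21.3 -19.6] y -0.4
top -30 22 z [-20.9 -16.9 -13.9] y -0.9
top -22 11 z [-14.7 -11.5  -3.1] y -5.2
top -14 2 z [-2.8 -1.6 -0.3] y -8.2
top 18 9 z [14.6 21.  23. ] y -7.8
top 26 19 z [20.5 24.6 29.7] y -5.9
top 34 30 z [28.8 31.4 33.7] y -0.8
top 42 35 z [30.8 36.3 39.9] y -0.8
top 50 35 z [36.2 41.3 44.6] y -0.6
top 58 36 z [38.4 46.4 49.3] y -1.0
top 66 32 z [44.7 49.  51. ] y -1.5
top 74 7 z [41.5 43.8 45.4] y 1.1
```

View pics/a4.png

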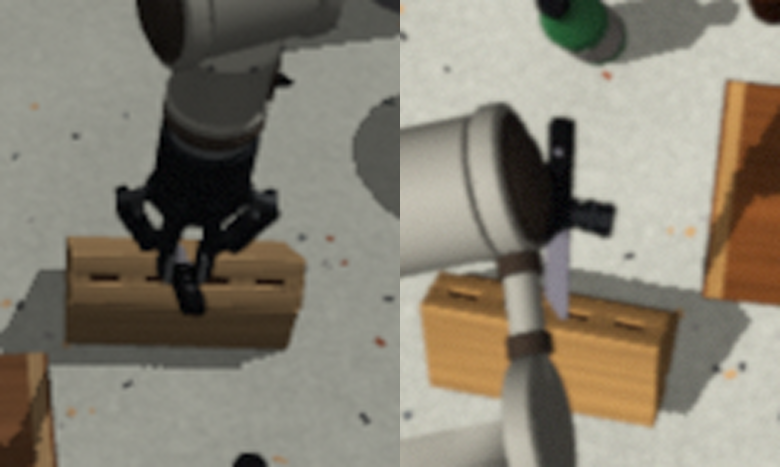

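In the left (scene) crop the knife is held tilted. In the right (top) crop the blade tip is at (560,315), near slot 2 at (573,315). Depth gives a pitch of about 33° with the tip at (-92 e, -59 z) from the TCP. I'll move to the slot mouth.

step_arm(deltas="-4 -1.7 8 0;0 0 15 0;0 0 15 0;0 0 10 0;0 0 5 0;0 0 0 0;0 0 0 0")

```text
clock: 10.4
tool_pos: [562.0, 247.4, 161.6]
tool_rot: [0.0, 0.077, 0.997, 0.0]
ft_force: [0.1, -0.9, -1.1]
opening: 0.22
grip_force: 32.9
```

```bash
cat > tip.py <<'E'
import sys; from h import *
e=np.array([.988,-.153,0]); l=np.array([.153,.988,0]); M=np.array([e,l,[0,0,1]])
S={1:(450,213.3,93),2:(458.6,264.7,93),3:(466,316.7,93),4:(474,367,93)}
def rep(k):
    t=cap('top'); p=robot.sense()['tool_pos']; mo=np.array(S[k]); q=(cloud(t)-mo)@M.T; g=(p-mo)@M.T
    print('tcp in slot frame (e,l,z)',g.round(1))
    hsv=cv2.cvtColor(t['image'],cv2.COLOR_RGB2HSV); d=q-g
    for nm,lo,hi in(('blade',-100,-22),('handle',22,100)):
        m=(t['depth']>0)&(abs(d[...,1])<16)&(d[...,0]>lo)&(d[...,0]<hi)&(abs(d[...,2]-.7*d[...,0])<18)&(hsv[...,1]<110)
        r=q[m]
        if len(r)<10: print(nm,len(r)); continue
        f=np.polyfit(r[:,0],r[:,2],1); fy=np.polyfit(r[:,0],r[:,1],1)
        off=1.5 if nm=='blade' else 8
        pit=np.arctan(f[0]); zc=lambda x: np.polyval(f,x)-off/np.cos(pit)
        ends=r[:,0].min(),r[:,0].max(); print(nm,len(r),'pitch',np.degrees(pit).round(1),'yaw',np.degrees(np.arctan(fy[0])).round(1),'low end e,l,z',[round(v,1) for v in(ends[0],np.polyval(fy,ends[0]),zc(ends[0]))],'high',[round(v,1) for v in(ends[1],np.polyval(fy,ends[1]),zc(ends[1]))])
        for x in (0,):
            print('   centre line at mouth plane height offset', round(zc(x),1), 'l',np.polyval(fy,x).round(1))
rep(int(sys.argv[1]))
E
python3 tip.py 2; python3 go.py 560.7 247.8 161.6
```

```text
tcp in slot frame (e,l,z) [105.1  -1.1  69. ]
blade 165 pitch 34.8 yaw -0.8 low end e,l,z [np.float64(9.8), np.float64(-1.5), np.float64(5.7)] high [np.float64(81.6), np.float64(-2.5), np.float64(55.6)]
   centre line at mouth plane height offset -1.1 l -1.4
handle 154 pitch 29.6 yaw 6.0 low end e,l,z [np.float64(127.5), np.float64(-5.6), np.float64(83.4)] high [np.float64(176.7), np.float64(-0.4), np.float64(111.4)]
   centre line at mouth plane height offset 10.9 l -19.1
tcp [562.3 247.5 162. ] yaw 171.21 delta [1.6 0.1 0.4] twist 0 F [-0.1  0.7 -1.1] t 10.45
```

step_arm(deltas="0 1.3 -1 0;2 0 1.6 0;3 0 2.5 0;3 0 2.5 0;3 0 2.5 0;3 0 2.5 0;3 0 2.5 0;3 0 2.5 0;3 0 2.5 0;0 0 0 0")

```text
clock: 11.45
tool_pos: [538.1, 252.2, 142.2]
tool_rot: [-0.001, 0.077, 0.997, -0.0]
ft_force: [-0.4, -1.0, -3.0]
opening: 0.226
grip_force: 32.8
```

```bash
python3 tip.py 2; python3 go.py 560.7 247.8 161.6
```

```text
tcp in slot frame (e,l,z) [80.7 -0.2 49.4]
blade 138 pitch 33.0 yaw -3.0 low end e,l,z [np.float64(-2.7), np.float64(0.1), np.float64(-4.4)] high [np.float64(57.9), np.float64(-3.0), np.float64(34.9)]
   centre line at mouth plane height offset -2.7 l 0.0
handle 152 pitch 27.7 yaw 3.2 low end e,l,z [np.float64(104.4), np.float64(-2.7), np.float64(66.7)] high [np.float64(152.0), np.float64(-0.1), np.float64(91.6)]
   centre line at mouth plane height offset 11.9 l -8.5
tcp [538.4 252.2 142.4] yaw 171.22 delta [-22.7  -0.9 -19.2] twist 0 F [ 0.1  0.3 -2.5] t 11.5
```

step_arm(deltas="2.3 0 -0.2 0;2.3 0 -0.2 0;2.3 0 -0.2 0;2.3 0 -0.2 0;2.3 0 -0.2 0;2.3 0 -0.2 0;2.3 0 -0.2 0;2.3 0 -0.2 0;0 0 0 0")

```text
clock: 12.4
tool_pos: [520.5, 255.1, 144.7]
tool_rot: [-0.0, 0.077, 0.997, -0.0]
ft_force: [2.6, -0.3, -2.4]
opening: 0.222
grip_force: 32.1
```

```bash
python3 tip.py 2; python3 go.py 560.7 247.8 161.6
```

```text
tcp in slot frame (e,l,z) [62.7 -0.1 51.6]
blade 103 pitch 40.0 yaw -7.5 low end e,l,z [np.float64(-1.1), np.float64(1.5), np.float64(-2.5)] high [np.float64(39.4), np.float64(-3.8), np.float64(31.6)]
   centre line at mouth plane height offset -1.5 l 1.4
handle 151 pitch 33.3 yaw 2.3 low end e,l,z [np.float64(85.4), np.float64(-1.5), np.float64(70.7)] high [np.float64(131.6), np.float64(0.3), np.float64(101.1)]
   centre line at mouth plane height offset 14.5 l -5.0
tcp [520.6 255.  144.6] yaw 171.22 delta [-40.7  -1.  -17. ] twist 0 F [ 2.6 -0.1 -2.5] t 12.45
```

Pitch is now 40°, with forces under 3 N. Pushing in along the slot.

step_arm(deltas="3.8 0 3.2 0;3.8 0 3.2 0;3.8 0 3.2 0;3.8 0 3.2 0;3.8 0 3.2 0;3.8 0 3.2 0;3.8 0 3.2 0;3.8 0 3.2 0;3.8 0 3.2 0;3.8 0 3.2 0;0 0 0 0")

```text
clock: 13.55
tool_pos: [482.3, 260.8, 111.9]
tool_rot: [-0.001, 0.077, 0.997, -0.0]
ft_force: [-0.7, -0.1, -3.9]
opening: 0.221
grip_force: 32.0
```

step_arm(deltas="2.3 0 1.9 0;2.3 0 1.9 0;1.5 0 1.3 0;0 0 0 0")

```text
clock: 13.95
tool_pos: [477.1, 261.7, 107.4]
tool_rot: [-0.0, 0.077, 0.997, -0.0]
ft_force: [1.5, -0.3, -2.1]
opening: 0.223
grip_force: 32.1
```

```bash
python3 tip.py 2; python3 go.py 560.7 247.8 161.6
```

```text
tcp in slot frame (e,l,z) [18.7 -0.1 14.5]
blade 0
handle 141 pitch 33.1 yaw 2.0 low end e,l,z [np.float64(40.9), np.float64(-1.6), np.float64(33.1)] high [np.float64(87.7), np.float64(0.0), np.float64(63.6)]
   centre line at mouth plane height offset 6.4 l -3.0
tcp [477.1 261.7 107.5] yaw 171.21 delta [-84.7  -1.  -54.2] twist 0 F [ 2.   0.4 -3. ] t 14.0
```

step_arm(deltas="1.5 0 1.3 0;1.5 0 1.3 0;1 0 0.9 0;0 0 0 0")

```text
clock: 14.4
tool_pos: [476.5, 262.0, 106.7]
tool_rot: [0.003, 0.077, 0.997, 0.0]
ft_force: [4.9, -3.5, 5.8]
opening: 0.225
grip_force: 33.0
```

step_arm(deltas="-2 0 -1.7 0;0 0 0 0;0 0 0 0;0 0 0 0", claw=38)

```text
clock: 14.8
tool_pos: [474.7, 262.1, 105.3]
tool_rot: [-0.001, 0.077, 0.997, -0.0]
ft_force: [-0.5, -0.2, 0.2]
opening: 0.449
grip_force: 0.0
```

step_arm(deltas="0 0 -8 0;0 0 -20 0;0 0 -30 0;0 0 -30 0;-10 0 -20 0;-30 0 0 0;-30 -10 0 0;-30 -20 0 0;-20 -30 0 0;0 -40 0 0;0 -30 0 0;0 0 0 0")

```text
clock: 16.0
tool_pos: [574.1, 112.1, 214.3]
tool_rot: [-0.0, 0.079, 0.997, -0.001]
ft_force: [0.5, 0.1, 0.2]
opening: 0.45
grip_force: 0.0
```

```bash
python3 - <<'E'
from h import *
s=cap('scene');t=cap('top')
save('a5',np.hstack([cv2.resize(s['image'][110:270,230:450],(440,320),interpolation=2),cv2.resize(t['image'][150:310,170:350],(360,320),interpolation=2)]))
E
python3 go.py 607.9 11.2 120 173.5
```

```text
tcp [574.2 115.1 214.4] yaw 171.13 delta [-49.3 -97.5  94.3] twist -2.37 F [-0.1 -0.2 -0.4] t 16.1
```

View pics/a5.png

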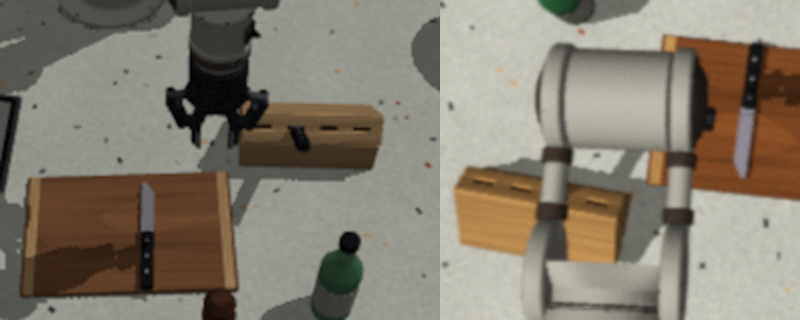

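The picture shows knife A in slot 2 at scene crop (300,135), and knife B still on the board at (147,235). I'll measure knife B again.

```bash
cat > kb.py <<'E'
from h import *
t=load('top'); P=cloud(t); hs=cv2.cvtColor(t['image'],cv2.COLOR_RGB2HSV).astype(int)
m=np.zeros(P.shape[:2],bool); m[165:245,310:345]=1; m&=(t['depth']>0)&(P[...,2]>17.5)&(P[...,2]<40)&(hs[...,1]<100)
w=P[m][:,:2]; ctr=w.mean(0); d=np.linalg.svd(w-ctr,full_matrices=0)[2][0]; d*=-np.sign(d[0]); sx=(w-ctr)@d
print('kB',ctr,'yaw',np.degrees(np.arctan2(d[1],d[0])),np.ptp(sx),'handle end',ctr+d*sx.min(),'tip',ctr+d*sx.max(),m.sum())
s=load('scene'); P=cloud(s); q=P[(s['depth']>0)&(P[...,2]>60)]; 
mo=np.array((458.6,264.7,93)); M=np.array([[.988,-.153,0],[.153,.988,0],[0,0,1]])
hsv=cv2.cvtColor(s['image'],cv2.COLOR_RGB2HSV); k=(P-mo)@M.T
mk=(s['depth']>0)&(hsv[...,2]<60)&(abs(k[...,1])<25)&(k[...,0]>5)&(k[...,0]<110)&(k[...,2]>10)&(k[...,2]<90); r=k[mk]; print('knifeA handle',len(r),r.min(0),r.max(0),np.polyfit(r[:,0],r[:,1],1))
E
python3 kb.py
```

```text
kB [581.51483906  14.23376554] yaw 173.50743858076456 193.21813291354533 handle end [681.46622795   2.85888797] tip [489.48729098  24.70687757] 391
knifeA handle 83 [ 9.07422805 -7.56582505 10.14569998] [94.50744779 13.30312574 67.59017521] [ 0.02600756 -0.96140009]
```

```bash
python3 go.py 610 11.1 100 173.5
```

```text
tcp [574.2 115.1 214.4] yaw 171.13 delta [-51.3 -97.3 114.3] twist -2.37 F [-0.1 -0.2 -0.4] t 16.1
```

step_arm(deltas="-10 -15 5 0;-15 -25 15 0;-15 -30 25 0;-8 -20 30 0;-3.5 -7.5 25 0;0 0 14 -2.4;0 0 0 0;0 0 0 0")

```text
clock: 16.9
tool_pos: [610.6, 11.3, 100.1]
tool_rot: [0.0, 0.056, 0.998, -0.0]
ft_force: [0.7, -0.3, 0.7]
opening: 0.447
grip_force: 0.0
```

```bash
python3 go.py 610 11.1 20 173.5
```

```text
tcp [610.6  11.3 100.1] yaw 173.61 delta [ 0.5 -0.3 80.1] twist 0.11 F [ 0.7 -0.3  0.7] t 16.9
```

step_arm(deltas="0.5 0 12 0;0 0 20 0;0 0 20 0;0 0 14 0;0 0 9 0;0 0 4.5 0;0 0 0 0;0 0 0 0")

```text
clock: 17.7
tool_pos: [610.4, 11.0, 21.3]
tool_rot: [0.001, 0.056, 0.998, -0.0]
ft_force: [1.0, -0.4, 0.8]
opening: 0.443
grip_force: 0.0
```

step_arm(deltas="0 0 0 0;0 0 0 0;0 0 0 0;0 0 0 0;0 0 0 0", claw=8)

```text
clock: 18.2
tool_pos: [610.6, 10.9, 21.5]
tool_rot: [0.001, 0.056, 0.998, -0.0]
ft_force: [-0.7, -0.5, 6.0]
opening: 0.219
grip_force: 30.7
```

step_arm(deltas="0 0 -10 0;0 0 -20 0;0 0 -30 0;0 0 -35 0;0 0 -40 0;0 0 -30 0;0 0 0 0")

```text
clock: 18.9
tool_pos: [612.6, 10.6, 191.5]
tool_rot: [0.005, 0.056, 0.998, -0.001]
ft_force: [1.0, 0.2, -0.4]
opening: 0.222
grip_force: 30.0
```

```bash
python3 go.py 416 374 185 171.2
```

```text
tcp [612.6  10.6 191.5] yaw 173.61 delta [235.9 339.3   3.9] twist 2.41 F [ 1.   0.2 -0.4] t 18.9
```

step_arm(deltas="5 8 -5 0;10 15 -5 0;17 25 -3 0;20 29 0 0;20 29 0 0;20 29 0 0;20 29 0 0;20 29 0 0;20 29 0 0;20 29 0 0;20 29 0 0;17 25 0 0;13 18 0 0;8 12 0 1;5 6 0 1.4;0 0 0 0;0 0 0 0")

```text
clock: 20.6
tool_pos: [412.9, 376.1, 197.3]
tool_rot: [-0.001, 0.076, 0.997, -0.001]
ft_force: [0.0, 0.6, -1.1]
opening: 0.221
grip_force: 30.0
```

```bash
python3 go.py 416 376 119 171.2
```

```text
tcp [412.9 376.1 197.3] yaw 171.3 delta [-3.3  0.5 78.3] twist 0.1 F [ 0.   0.6 -1.1] t 20.6
```

step_arm(deltas="-3.3 0.5 10 0;0 0 20 0;0 0 20 0;0 0 15 0;0 0 9 0;0 0 4 0;0 0 3 0;0 0 3 0;0 0 3 0;0 0 3 0;0 0 3 0;0 0 3 0;0 0 0 0")

```text
clock: 21.9
tool_pos: [417.1, 376.8, 103.6]
tool_rot: [-0.0, 0.077, 0.997, 0.0]
ft_force: [-6.4, -0.6, 4.5]
opening: 0.222
grip_force: 32.6
```

step_arm(deltas="0 0 3 0;0 0 3 0;0 0 3 0;0 0 2 0;0 0 2 0;0 0 1 0;0 0 0 0")

```text
clock: 22.6
tool_pos: [418.4, 376.7, 90.3]
tool_rot: [0.001, 0.077, 0.997, 0.001]
ft_force: [-3.7, -1.5, 6.0]
opening: 0.222
grip_force: 34.3
```

Down 3 mm more, then lift out to slot 4.

step_arm(deltas="0 0 2 0;0 0 1.5 0;0 0 0 0")

```text
clock: 22.9
tool_pos: [418.9, 376.7, 87.1]
tool_rot: [0.002, 0.077, 0.997, 0.001]
ft_force: [-3.4, -2.3, 6.1]
opening: 0.22
grip_force: 34.6
```

step_arm(deltas="0 0 -6 0;0 0 -14 0;0 0 -25 0;0 0 -30 0;0 0 -30 0;0 0 -20 0;-15 0 -4 0;-25 0 0 0;-30 0 0 0;-30 0 0 0;-30 0 0 0;-20 0 0 0;-10 0 0 0;0 0 0 0;0 0 0 0")

```text
clock: 24.4
tool_pos: [575.0, 352.1, 214.2]
tool_rot: [-0.0, 0.076, 0.997, 0.0]
ft_force: [0.2, 0.6, -0.7]
opening: 0.221
grip_force: 33.7
```

```bash
python3 tip.py 4
```

```text
tcp in slot frame (e,l,z) [101.8   0.7 121.2]
blade 214 pitch 37.0 yaw 1.8 low end e,l,z [np.float64(7.8), np.float64(-0.1), np.float64(51.6)] high [np.float64(79.5), np.float64(2.1), np.float64(105.7)]
   centre line at mouth plane height offset 45.8 l -0.4
handle 179 pitch 29.7 yaw -1.3 low end e,l,z [np.float64(124.0), np.float64(-0.2), np.float64(138.6)] high [np.float64(167.5), np.float64(-1.2), np.float64(163.4)]
   centre line at mouth plane height offset 68.0 l 2.7
```

step_arm(deltas="-1.5 0 8 0;0 0 14 0;0 0 12 0;0 0 7 0;0 0 3 0;0 0 0 0;0 0 0 0")

```text
clock: 25.15
tool_pos: [577.5, 351.6, 170.4]
tool_rot: [0.0, 0.077, 0.997, 0.0]
ft_force: [0.4, -1.2, -0.7]
opening: 0.223
grip_force: 33.7
```

```bash
python3 tip.py 4
```

```text
tcp in slot frame (e,l,z) [104.7   0.7  77.6]
blade 199 pitch 37.8 yaw 1.3 low end e,l,z [np.float64(7.1), np.float64(0.4), np.float64(4.5)] high [np.float64(82.3), np.float64(2.0), np.float64(62.8)]
   centre line at mouth plane height offset -1.0 l 0.2
handle 166 pitch 31.1 yaw 0.7 low end e,l,z [np.float64(127.0), np.float64(-0.9), np.float64(94.1)] high [np.float64(169.9), np.float64(-0.3), np.float64(120.0)]
   centre line at mouth plane height offset 17.7 l -2.5
```

step_arm(deltas="0 0 -1 0;2 0 1.6 0;3 0 2.5 0;3 0 2.5 0;3 0 2.4 0;3 0 2.4 0;3 0 2.3 0;3 0 2.3 0;3 0 2.3 0;0 0 0 0")

```text
clock: 26.2
tool_pos: [553.6, 355.0, 151.8]
tool_rot: [-0.001, 0.077, 0.997, -0.0]
ft_force: [1.2, -0.2, -3.0]
opening: 0.221
grip_force: 33.5
```

```bash
python3 tip.py 4
```

```text
tcp in slot frame (e,l,z) [80.6  0.3 59. ]
blade 174 pitch 39.5 yaw 0.2 low end e,l,z [np.float64(-0.8), np.float64(1.1), np.float64(-4.1)] high [np.float64(58.3), np.float64(1.3), np.float64(44.7)]
   centre line at mouth plane height offset -3.4 l 1.1
handle 151 pitch 30.1 yaw -2.0 low end e,l,z [np.float64(103.0), np.float64(-0.1), np.float64(76.6)] high [np.float64(145.4), np.float64(-1.6), np.float64(101.2)]
   centre line at mouth plane height offset 17.0 l 3.6
```

step_arm(deltas="2.6 0 0.9 0;2.6 0 0.9 0;2.6 0 0.9 0;2.6 0 0.9 0;2.6 0 0.9 0;2.6 0 0.9 0;0 0 0 0")

```text
clock: 26.95
tool_pos: [538.4, 357.4, 146.9]
tool_rot: [-0.0, 0.077, 0.997, -0.0]
ft_force: [1.5, -0.7, -2.6]
opening: 0.221
grip_force: 33.3
```

step_arm(deltas="3.7 0 3.1 0;3.7 0 3.1 0;3.7 0 3.1 0;3.7 0 3.1 0;3.7 0 3.1 0;3.7 0 3.1 0;3.7 0 3.1 0;3.7 0 3.1 0;3.7 0 3.1 0;2.5 0 2.1 0;0 0 0 0")

```text
clock: 28.05
tool_pos: [502.7, 362.8, 116.5]
tool_rot: [-0.001, 0.077, 0.997, -0.0]
ft_force: [0.6, -0.0, -3.9]
opening: 0.219
grip_force: 33.2
```

```bash
python3 tip.py 4
```

```text
tcp in slot frame (e,l,z) [29.   0.3 23.5]
blade 19 pitch 54.7 yaw -46.8 low end e,l,z [np.float64(-1.1), np.float64(0.5), np.float64(-2.8)] high [np.float64(6.6), np.float64(-7.6), np.float64(8.1)]
   centre line at mouth plane height offset -1.2 l -0.7
handle 135 pitch 32.4 yaw 1.5 low end e,l,z [np.float64(51.3), np.float64(-1.5), np.float64(42.0)] high [np.float64(93.0), np.float64(-0.4), np.float64(68.5)]
   centre line at mouth plane height offset 9.4 l -2.9
```

step_arm(deltas="2.3 0 1.9 0;2.3 0 1.9 0;1.5 0 1.3 0;0 0 0 0")

```text
clock: 28.5
tool_pos: [497.3, 363.8, 111.9]
tool_rot: [-0.0, 0.077, 0.997, -0.0]
ft_force: [1.7, 0.2, -1.9]
opening: 0.223
grip_force: 33.3
```

step_arm(deltas="1.5 0 1.3 0;1.5 0 1.3 0;1.5 0 1.3 0;0 0 0 0")

```text
clock: 28.9
tool_pos: [496.6, 364.1, 111.1]
tool_rot: [0.004, 0.077, 0.997, 0.0]
ft_force: [6.3, -4.5, 5.4]
opening: 0.221
grip_force: 34.2
```

step_arm(deltas="-2 0 -1.7 0;0 0 0 0;0 0 0 0;0 0 0 0", claw=38)

```text
clock: 29.3
tool_pos: [494.4, 364.2, 109.3]
tool_rot: [-0.001, 0.077, 0.997, -0.0]
ft_force: [-0.6, 0.6, -0.4]
opening: 0.445
grip_force: 0.0
```

step_arm(deltas="0 0 -8 0;0 0 -20 0;0 0 -30 0;0 0 -30 0;-2 -10 -20 0;-4 -20 -15 0;-7 -35 0 0;-9 -45 0 0;-9 -45 0 0;-9 -45 0 0;-9 -45 0 0;-9 -45 0 0;-9 -45 0 0;-9 -45 0 0;-9 -45 0 0;-9 -45 0 0;-9 -45 0 0;-9 -45 0 0;-9 -45 0 0;-5 -20 0 0")

```text
clock: 31.3
tool_pos: [523.6, -276.4, 233.4]
tool_rot: [0.0, 0.078, 0.997, -0.001]
ft_force: [-0.1, -0.1, 0.4]
opening: 0.445
grip_force: 0.0
```

```bash
python3 - <<'E'
from h import *
s=cap('scene');t=cap('top')
M=np.array([[.988,-.153,0],[.153,.988,0],[0,0,1]])
for k,mo in((2,(458.6,264.7,93)),(4,(474,367,93))):
  for c in(s,t):
    q=(cloud(c)-np.array(mo))@M.T; hsv=cv2.cvtColor(c['image'],cv2.COLOR_RGB2HSV)
    m=(c['depth']>0)&(hsv[...,2]<70)&(abs(q[...,1])<20)&(q[...,0]>8)&(q[...,0]<110)&(q[...,2]>8)&(q[...,2]<90); r=q[m]; r=r[abs(r[:,2]-.839*r[:,0])<20]
    if len(r): print(k,len(r),np.percentile(r,[2,98],axis=0).round(1).tolist(),'along',np.percentile(r@[.766,0,.643],[2,98]).round(1),'norm',np.percentile(r@[-.643,0,.766],[50,98]).round(1))
save('a6',np.hstack([cv2.resize(s['image'][110:230,320:460],(400,343),interpolation=2),cv2.resize(t['image'][180:300,160:300],(400,343),interpolation=2)]))
E
python3 go.py 522.3 -303.4 214 -18
```

```text
2 83 [[9.3, -7.2, 10.4], [92.5, 11.5, 66.3]] along [ 13.8 111.5] norm [-3.7  1.6]
2 225 [[11.4, -8.5, 11.6], [88.8, 9.0, 65.5]] along [ 16.9 107.8] norm [-1.3  3.2]
4 93 [[9.9, -6.9, 9.5], [93.2, 10.8, 67.0]] along [ 13.7 111.7] norm [-3.6  1.7]
4 202 [[11.9, -8.1, 11.1], [89.4, 6.9, 65.4]] along [ 15.6 108.3] norm [-1.8  2.5]
tcp [ 523.8 -275.6  233.2] yaw 171.0 delta [ -2.9 -27.7  19.2] twist -171.0 F [ 0.1  0.4 -0.2] t 31.4
```

View pics/a6.png

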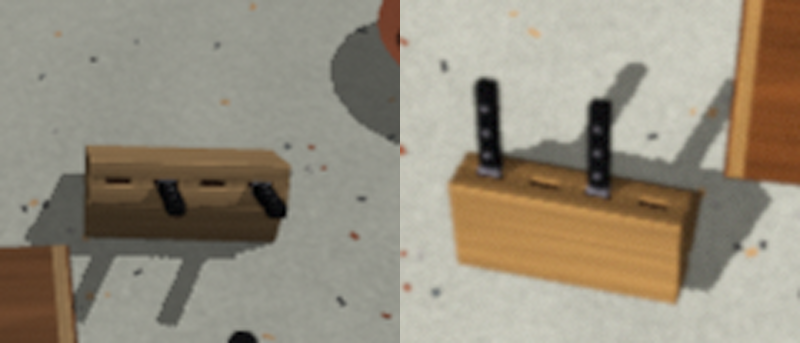

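Both views show knives in slots 2 and 4, with the handles sticking out and a thin strip of blade at each mouth (a few mm). I'll press them further at the end. Next I turn the wrist for the tablet.

step_arm(deltas="0 0 0 4;0 0 0 8.5;0 0 0 8.5;0 0 0 8.5;0 0 0 8.5;0 0 0 8.5;0 0 0 8.5;0 0 0 8.5;0 0 0 8.5;0 0 0 8.5;0 0 0 8.5;0 0 0 8.5;0 0 0 8.5;0 0 0 8.5;0 0 0 8.5;0 0 0 8.5;0 0 0 8.5;0 0 0 8.5;0 0 0 8.5;0 0 0 8.5", claw=75)

```text
clock: 33.4
tool_pos: [524.3, -271.2, 233.3]
tool_rot: [-0.0, 0.999, 0.047, 0.0]
ft_force: [-0.9, -0.0, 0.4]
opening: 0.879
grip_force: 0.0
```

step_arm(deltas="0 0 0 8.5;0 0 0 8.5;0 0 0 6.5;0 0 0 0;0 0 0 0")

```text
clock: 33.9
tool_pos: [524.3, -271.9, 233.2]
tool_rot: [-0.0, 0.988, -0.153, 0.0]
ft_force: [0.6, 0.3, 0.5]
opening: 0.879
grip_force: 0.0
```

```bash
python3 go.py 534 -307.2 70 -18
```

```text
tcp [ 524.3 -271.9  233.2] yaw -17.59 delta [ 19.9  30.8 163.2] twist 0.41 F [0.6 0.3 0.5] t 33.9
```

step_arm(deltas="10 15 5 0.4;10 15.5 15 0;0 0 25 0;0 0 30 0;0 0 30 0;0 0 25 0;0 0 20 0;0 0 13 0;0 0 0 0;0 0 0 0")

```text
clock: 34.9
tool_pos: [534.2, -308.1, 70.7]
tool_rot: [0.0, 0.987, -0.158, 0.0]
ft_force: [-0.2, 0.3, 0.7]
opening: 0.88
grip_force: 0.0
```

step_arm(deltas="-5 0 0 0;-4 0 0 0;-2 0 0 0;-2 0 0 0;-1 0 0 0;0 0 0 0")

```text
clock: 35.5
tool_pos: [520.3, -303.6, 70.0]
tool_rot: [0.0, 0.987, -0.158, 0.0]
ft_force: [-0.4, 0.5, 1.0]
opening: 0.88
grip_force: 0.0
```

```bash
python3 go.py 518.5 -302 70 -18
```

```text
tcp [ 520.3 -303.6   70. ] yaw -18.2 delta [-2.2 -0.9 -0. ] twist -0.2 F [-0.4  0.5  1. ] t 35.5
```

step_arm(deltas="-0.2 -2.8 0 -2.5;-0.2 -5.6 0 -5;-0.2 -5.6 0 -5;-0.2 -5.6 0 -5;-0.2 -5.6 0 -5;-0.2 -5.6 0 -5;-0.2 -5.6 0 -5;-0.2 -5.6 0 -5;-0.2 -5.6 0 -5;0 0 0 0")

```text
clock: 36.5
tool_pos: [518.4, -256.6, 70.0]
tool_rot: [0.0, 0.978, 0.211, 0.0]
ft_force: [-0.8, 0.1, 0.3]
opening: 0.878
grip_force: 0.4
```

```bash
cat > tab.py <<'E'
from h import *
def ransac(q,thr=2,n=500):
    rng=np.random.default_rng(0); best=None
    for _ in range(n):
        a=q[rng.choice(len(q),3,replace=False)]; nn=np.cross(a[1]-a[0],a[2]-a[0])
        if np.linalg.norm(nn)<100: continue
        nn/=np.linalg.norm(nn); i=abs((q-a[0])@nn)<thr
        if best is None or i.sum()>best.sum(): best=i
    c=q[best].mean(0); nn=np.linalg.svd(q[best]-c,full_matrices=0)[2][2]; return nn*np.sign(nn[2]),c,best
for k in('scene','top'):
    c=cap(k); P=cloud(c); m=(c['depth']>0)&(np.hypot(P[...,0]-459.5,P[...,1]+283)<150)&(P[...,2]>70)&(P[...,2]<205)
    hsv=cv2.cvtColor(c['image'],cv2.COLOR_RGB2HSV); m&=hsv[...,2]>95
    q=P[m]; n,ce,b=ransac(q); q=q[b]; h=np.cross([0,0,1],n); h/=np.linalg.norm(h); a=(q-ce)@h; up=np.cross(n,h); w=(q-ce)@up
    print(k,len(q),'lean',np.degrees(np.arcsin(n[2])).round(1),'yaw',np.degrees(np.arctan2(n[1],n[0])).round(1),'size',np.ptp(a).round(),np.ptp(w).round(),'mid',(ce+h*(a.max()+a.min())/2+up*(w.max()+w.min())/2).round(1))
E
python3 tab.py; python3 go.py 518 -302 70
```

```text
scene 155 lean 60.3 yaw 15.9 size 150.0 133.0 mid [ 443.3 -252.8  129.2]
top 612 lean 59.9 yaw 14.9 size 203.0 157.0 mid [ 454.3 -278.9  125.4]
tcp [ 518.3 -257.    70. ] yaw 24.19 delta [-18.7  41.   -0. ] twist 0 F [0.8 1.1 0.8] t 36.6
```

The tablet follows with about 9° of lag. Continuing.

step_arm(deltas="-0.2 -5.6 0 -5;-0.2 -5.6 0 -5;-0.2 -5.6 0 -5;-0.2 -5.6 0 -5;-0.2 -5.6 0 -5;-0.2 -5.6 0 -5;-0.2 -5.6 0 -5;-0.2 -5.6 0 -5;-0.2 -5.6 0 -5;-0.2 -5.6 0 -5;-0.1 -2.2 0 -2;0 0 0 0")

```text
clock: 37.8
tool_pos: [474.1, -219.0, 69.4]
tool_rot: [-0.002, 0.787, 0.617, 0.0]
ft_force: [-1.0, 6.7, 2.6]
opening: 0.88
grip_force: 2.6
```

```bash
python3 tab.py; python3 go.py 518 -302 70
```

```text
scene 106 lean 59.6 yaw 66.4 size 152.0 115.0 mid [ 483.7 -268.9  112.3]
top 360 lean 59.3 yaw 65.4 size 208.0 181.0 mid [ 456.2 -279.6  122.4]
tcp [ 474.1 -219.    69.3] yaw 76.15 delta [-70.1  62.4  -1.2] twist 0 F [-1.   5.7  2.2] t 37.9
```

step_arm(deltas="4 0 0 0;8 0 0 0;8 0 -10 0;0 0 -25 0;0 0 -35 0;0 0 -40 0;0 0 -40 0;0 0 -30 8;0 0 0 0;0 0 0 0")

```text
clock: 38.9
tool_pos: [480.3, -201.3, 251.1]
tool_rot: [0.001, 0.827, 0.562, 0.0]
ft_force: [0.2, 0.2, -1.4]
opening: 0.879
grip_force: 0.0
```

```bash
python3 tab.py; python3 go.py 413.8 -394 245 67.6
```

```text
scene 737 lean 60.1 yaw 64.8 size 198.0 128.0 mid [ 450.7 -285.   128.9]
top 339 lean 59.5 yaw 65.2 size 212.0 135.0 mid [ 451.8 -292.2  130.2]
tcp [ 479.3 -200.7  248.7] yaw 68.36 delta [-203.8   10.4    3.6] twist 0.76 F [-0.1  0.9 -0.3] t 39.0
```

step_arm(deltas="-10 1 0 0.5;-25 2 0 0;-35 2 0 0;-40 2 0 0;-40 2 0 0;-30 1.4 0 0;-18 0 0 0;-6 0 5 0;0 0 15 0;0 0 25 0;0 0 25 0;0 0 20 0;0 0 11 0;0 0 0 0;0 0 0 0")

```text
clock: 40.5
tool_pos: [413.0, -393.8, 149.3]
tool_rot: [0.0, 0.83, 0.558, 0.0]
ft_force: [-0.2, -0.3, 0.6]
opening: 0.877
grip_force: 0.0
```

```bash
python3 go.py 422.9 -371.8 143 67.6; python3 - <<'E'
from h import *
s=cap('scene');t=cap('top')
save('a7',np.hstack([cv2.resize(s['image'][90:240,120:270],(400,400),interpolation=2),cv2.resize(t['image'][200:350,370:520],(400,400),interpolation=2)]))
E
```

```text
tcp [ 413.  -393.8  149.3] yaw 67.85 delta [24.1  0.9  6.3] twist 0.25 F [-0.2 -0.3  0.6] t 40.5
```

View pics/a7.png

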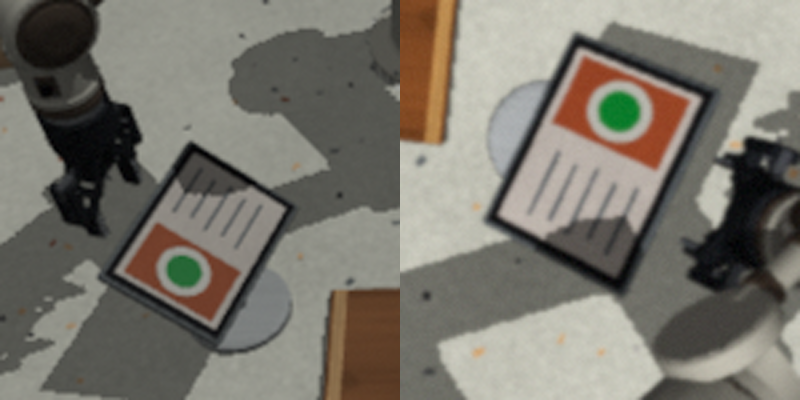

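The gripper sits behind the tablet's top edge with the fingers spread along it, in both crops: left (95,185), right (735,215). Pushing forward slowly.

step_arm(deltas="0 0.9 8 0;6 0 0 0;6 0 0 0;5 0 0 0;4 0 0 0;3 0 0 0;3 0 0 0;3 0 0 0;3 0 0 0;3 0 0 0;3 0 0 0;0 0 0 0")

```text
clock: 41.8
tool_pos: [428.0, -369.9, 148.5]
tool_rot: [0.011, 0.83, 0.558, -0.006]
ft_force: [-12.7, -25.6, 15.3]
opening: 0.877
grip_force: 14.4
```

```bash
python3 tab.py; python3 go.py 436.6 -338.5 148 67.6
```

```text
scene 1211 lean 55.1 yaw 68.1 size 211.0 141.0 mid [ 453.8 -291.7  133.5]
top 2396 lean 55.4 yaw 68.6 size 200.0 138.0 mid [ 447.7 -289.6  131.9]
tcp [ 427.9 -370.   148.5] yaw 67.79 delta [32.4 -3.9 -0.3] twist 0.19 F [-12.5 -24.7  16. ] t 41.9
```

Force direction shows the fingertip is bearing on the thin edge face rather than behind it. I'll back off, go lower and push again.

step_arm(deltas="-10 0 0 0;-12 0 0 0;-6 0 0 0;0 0 8 0;0 0 8 0;0 0 0 0;0 0 0 0")

```text
clock: 42.6
tool_pos: [417.4, -383.4, 124.0]
tool_rot: [-0.001, 0.83, 0.558, 0.0]
ft_force: [-0.2, -0.8, -0.0]
opening: 0.875
grip_force: 0.0
```

```bash
python3 go.py 436.6 -338.5 126 67.6
```

```text
tcp [ 417.4 -383.4  124. ] yaw 67.84 delta [48.8  0.8 -2. ] twist 0.24 F [-0.2 -0.8 -0. ] t 42.6
```

step_arm(deltas="6 0 0 0;6 0 0 0;4 0 0 0;3 0 0 0;3 0 0 0;3 0 -1 0;3 0 -1 0;3 0 -1 0;3 0 -1 0;3 0 -1 0;0 0 0 0")

```text
clock: 43.7
tool_pos: [430.9, -359.1, 136.9]
tool_rot: [0.008, 0.83, 0.558, -0.005]
ft_force: [-15.7, -18.0, 19.7]
opening: 0.879
grip_force: 9.4
```

```bash
python3 tab.py; python3 go.py 436.6 -338.5 135 67.6
```

```text
scene 1143 lean 44.9 yaw 68.8 size 205.0 155.0 mid [ 453.3 -292.6  140.3]
top 2381 lean 45.4 yaw 68.5 size 212.0 137.0 mid [ 454.1 -287.9  132.8]
tcp [ 431.  -359.2  136.8] yaw 67.84 delta [21.3 -2.6  1.4] twist 0.24 F [-16.  -18.8  18.4] t 43.8
```

step_arm(deltas="0 0 -4 0;2.5 0 -3 0;2.5 0 -2.5 0;2.5 0 -2.5 0;2.5 0 -2.5 0;2 0 -2 0;0 0 0 0")

```text
clock: 44.5
tool_pos: [436.8, -342.0, 149.3]
tool_rot: [0.004, 0.83, 0.558, -0.001]
ft_force: [-1.9, -8.0, 5.9]
opening: 0.874
grip_force: 2.4
```

```bash
python3 tab.py; python3 go.py 436.6 -338.5 135 67.6
```

```text
scene 904 lean 32.0 yaw 68.2 size 198.0 137.0 mid [ 452.2 -279.1  134.4]
top 2221 lean 32.0 yaw 68.1 size 211.0 148.0 mid [ 455.  -285.4  138.5]
tcp [ 436.8 -342.1  149.3] yaw 67.81 delta [ 3.3 -1.6 14.2] twist 0.21 F [-2.1 -8.1  7.1] t 44.6
```

step_arm(deltas="1 0 -1 0;1 0 -1 0;0 0 0 0")

```text
clock: 44.9
tool_pos: [437.6, -339.7, 150.7]
tool_rot: [0.004, 0.83, 0.558, -0.001]
ft_force: [-1.5, -7.5, 4.3]
opening: 0.878
grip_force: 2.5
```

step_arm(deltas="-5 0 0 0;-10 0 0 0;-20 0 0 0;-20 0 -10 0;0 0 -25 0;0 0 -30 0;0 0 -30 0;0 0 0 0")

```text
clock: 45.7
tool_pos: [417.2, -390.3, 248.3]
tool_rot: [0.004, 0.83, 0.558, 0.0]
ft_force: [0.3, -0.8, 0.9]
opening: 0.877
grip_force: 0.0
```

```bash
python3 tab.py; python3 go.py 560 160 240 171.2; python3 -c "
from h import *;print(robot.sense()['qpos'].round(2))"
```

```text
scene 835 lean 30.2 yaw 68.4 size 199.0 137.0 mid [ 452.8 -278.9  134.6]
top 2239 lean 30.3 yaw 68.1 size 211.0 138.0 mid [ 456.7 -282.2  133.7]
tcp [ 415.9 -388.3  243.5] yaw 67.8 delta [562.1 -73.8   3.4] twist -103.4 F [-1.3 -0.1 -0.4] t 45.8
[-0.96  0.13  1.6   0.    1.41 -0.58]
```

The tablet reads a lean of 30.2° and yaw of 68.2° (target 67.6°). Now to the block to press the knives home.

```bash
python3 go.py 575 246.7 240 171.2
```

```text
tcp [ 415.9 -388.3  243.5] yaw 67.8 delta [648.  -92.6   3.4] twist -103.4 F [-1.3 -0.1 -0.4] t 45.8
```

step_arm(deltas="15 -2 0 0;30 -4 0 0;36 -5 0 0;36 -5 0 0;36 -5 0 0;36 -5 0 0;36 -5 0 0;36 -5 0 0;36 -5 0 0;36 -5 0 0;36 -5 0 0;36 -5 0 0;36 -5 0 0;36 -5 0 0;36 -5 0 0;36 -5 0 0;36 -5 0 0;36 -5 0 0;18 -5 0 0;9 -2 0 0", claw=0)

```text
clock: 47.8
tool_pos: [573.3, 248.8, 241.8]
tool_rot: [-0.001, 0.829, 0.559, -0.001]
ft_force: [-0.9, -0.6, -0.1]
opening: -0.002
grip_force: 0.0
```

step_arm(deltas="0 0 0 -5;0 0 0 -8.5;0 0 0 -8.5;0 0 0 -8.5;0 0 0 -8.5;0 0 0 -8.5;0 0 0 -8.5;0 0 0 -8.5;0 0 0 -8.5;0 0 0 -8.5;0 0 0 -8.5;0 0 0 -8.5;0 0 0 -4.9;0 0 0 0")

```text
clock: 49.2
tool_pos: [574.2, 246.0, 242.9]
tool_rot: [-0.001, 0.077, 0.997, -0.0]
ft_force: [-0.7, -0.8, 0.1]
opening: -0.005
grip_force: 0.0
```

```bash
python3 go.py 575 246.7 150 171.2
```

```text
tcp [574.2 246.  242.9] yaw 171.15 delta [-0.8  0.9 92.9] twist -0.05 F [-0.7 -0.8  0.1] t 49.2
```

step_arm(deltas="0 0.9 15 0;0 0 25 0;0 0 25 0;0 0 20 0;0 0 11 0;0 0 0 0;5 0 0 0;4 0 0 0;3 0 0 0;2 0 0 0;0 0 0 0")

```text
clock: 50.3
tool_pos: [560.9, 250.3, 147.9]
tool_rot: [0.0, 0.077, 0.997, 0.0]
ft_force: [-0.4, 0.2, 0.2]
opening: 0.001
grip_force: 0.0
```

step_arm(deltas="2 0 0 0;2 0 0 0;0 0 0 0")

```text
clock: 50.6
tool_pos: [559.1, 250.7, 149.3]
tool_rot: [0.003, 0.077, 0.997, 0.0]
ft_force: [5.6, -1.8, 3.8]
opening: -0.003
grip_force: 3.4
```

step_arm(deltas="2 0 0 0;2 0 0 0;0 0 0 0")

```text
clock: 50.9
tool_pos: [557.6, 251.2, 151.1]
tool_rot: [0.006, 0.077, 0.997, 0.001]
ft_force: [9.3, -2.0, 6.6]
opening: 0.001
grip_force: 5.8
```

step_arm(deltas="2 0 1 0;2 0 1 0;0 0 0 0")

```text
clock: 51.2
tool_pos: [557.0, 251.7, 151.7]
tool_rot: [0.01, 0.077, 0.997, 0.002]
ft_force: [14.8, -2.0, 11.7]
opening: 0.004
grip_force: 9.4
```

```bash
cat > kn.py <<'E'
from h import *
s=cap('scene');t=cap('top')
M=np.array([[.988,-.153,0],[.153,.988,0],[0,0,1]])
for k,mo in((2,(458.6,264.7,93)),(4,(474,367,93))):
  for c in(s,t):
    q=(cloud(c)-np.array(mo))@M.T; hsv=cv2.cvtColor(c['image'],cv2.COLOR_RGB2HSV)
    m=(c['depth']>0)&(hsv[...,2]<70)&(abs(q[...,1])<20)&(q[...,0]>8)&(q[...,0]<95)&(q[...,2]>8)&(q[...,2]<90); r=q[m]; r=r[abs(r[:,2]-.839*r[:,0])<20]
    if len(r): print(k,len(r),'along',np.percentile(r@[.766,0,.643],[2,98]).round(1),'norm',np.percentile(r@[-.643,0,.766],[50,98]).round(1))
save('a8',np.hstack([cv2.resize(s['image'][110:230,320:460],(400,343),interpolation=2),cv2.resize(t['image'][180:300,160:300],(400,343),interpolation=2)]))
E
python3 go.py 577 246.7 150
```

```text
tcp [557.  251.7 151.7] yaw 171.16 delta [-20.5  -1.9   2.1] twist 0 F [14.8 -2.  11.7] t 51.2
```

step_arm(deltas="-10 0 0 0;-20 0 0 0;0 10 -1 0;0 25 0 0;0 35 0 0;0 25 0 0;0 9 0 0;0 0 0 0;6 0 0 0;6 0 0 0;3 0 0 0;3 0 0 0;2 0 0 0;2 0 0 0;0 0 0 0")

```text
clock: 52.7
tool_pos: [575.4, 353.4, 148.8]
tool_rot: [0.003, 0.077, 0.997, 0.001]
ft_force: [5.3, -1.1, 3.3]
opening: -0.003
grip_force: 3.4
```

```bash
python3 go.py 572.4 351.7 150
```

```text
tcp [575.4 353.4 148.8] yaw 171.18 delta [ 2.7 -2.1 -1.3] twist 0 F [ 5.3 -1.1  3.3] t 52.7
```

step_arm(deltas="2 0 0.5 0;2 0 0.5 0;2 0 0.5 0;2 0 0.5 0;0 0 0 0")

```text
clock: 53.2
tool_pos: [573.4, 354.3, 151.0]
tool_rot: [0.01, 0.077, 0.997, 0.002]
ft_force: [17.0, -3.3, 10.4]
opening: 0.002
grip_force: 9.6
```

step_arm(deltas="-10 0 0 0;-20 0 0 0;0 0 -15 0;0 0 -30 0;0 -20 -40 0;10 -40 -30 0;10 -45 0 0;10 -45 0 0;10 -45 0 0;0 -45 0 0;0 -45 0 0;0 -30 0 0;0 0 0 0")

```text
clock: 54.5
tool_pos: [506.2, 43.3, 259.3]
tool_rot: [-0.0, 0.079, 0.997, -0.0]
ft_force: [0.2, 0.0, 0.9]
opening: -0.004
grip_force: 0.0
```

```bash
python3 kn.py; python3 tab.py; python3 m2.py | tail -5 | head -3; python3 go.py 500 0 300
```

```text
2 84 along [ 15.  112.6] norm [-3.6  2. ]
2 227 along [ 15.8 107.8] norm [-1.2  3.5]
4 94 along [ 15.6 112.7] norm [-3.9  1.6]
4 209 along [ 16.7 108. ] norm [-1.5  3.5]
scene 333 lean 30.4 yaw 68.3 size 191.0 135.0 mid [ 455.3 -279.9  134. ]
top 1055 lean 30.1 yaw 68.1 size 200.0 138.0 mid [ 450.7 -279.9  133. ]
tablet n [0.32  0.8   0.507] lean 30.448532290617656 yaw 68.18576260101501 size [207.88951916 146.32022106] mid [ 454.4 -285.   138.8] topmid [ 440.6 -319.4  201.9] pivot [ 456.6 -279.6  113.2] 2973
tablet n [0.325 0.796 0.511] lean 30.703803757240138 yaw 67.80976934974393 size [206.59221109 146.24797796] mid [ 459.2 -284.9  140. ] topmid [ 445.1 -319.5  202.9] pivot [ 461.4 -279.5  114.5] 1563
oil [703. 242.  40.] [760. 301. 193.]
tcp [507.1  46.9 259. ] yaw 171.27 delta [ -0.1 -47.4 -41. ] twist 0 F [-0.3 -0.2  0.4] t 54.7m2.py:45: RuntimeWarning: Mean of empty slice.
  w=P[m][:,:2]; ctr=w.mean(0); d=np.linalg.svd(w-ctr,full_matrices=0)[2][0]; d*=-np.sign(d[0]); sx=(w-ctr)@d
  ret = um.true_divide(
Traceback (most recent call last):
  File "m2.py", line 45, in <module>
    w=P[m][:,:2]; ctr=w.mean(0); d=np.linalg.svd(w-ctr,full_matrices=0)[2][0]; d*=-np.sign(d[0]); sx=(w-ctr)@d
                                   ~~~~~~~~~~~~~~~~~~~~~~~~~~~~~~~~~~~~~~~^^^
IndexError: index 0 is out of bounds for axis 0 with size 0
```

View pics/a8.png

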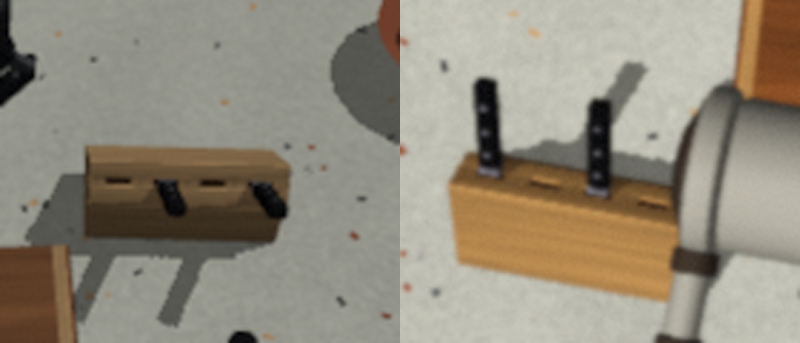

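Both views show the two knives seated the same way in slots 2 and 4, against a hard stop at about 17 N. The oil, mill and mug were not touched. Handing in.

```bash
python3 -c "
from cell import robot; print(robot.sign_off())"
```

```text
the job is handed in; nothing more can be done
None
```

I put both knives from the board into the block (slots 2 and 4, measured about 3–5 mm out, against a 12 mm limit), turned the tablet to face the board's middle (about 0.6° off) leaning back about 30°, never went near the oil, mill or mug, and handed the job in; no verdict was returned.

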